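# Turn the paint carousel and fetch the red pot

### The job

The red paint pot is under the clear dust hood of the revolving paint rack: turn the rack by one of its black knobs until the red pot, still in its compartment, stands in the middle of the rack's open front. Then lift the red pot out and stand it upright on the middle of the round cork coaster, and let go.

Things in the scene. Friction and masses are not known exactly. Their poses are not given: they have to be found in the camera images.
- red_pot_center (a point): Centre (half-way up) of the loose red paint pot: an upright cylinder 42 mm across, 60 mm high, red cap and foot, pale label between, about 90 g. It stands in a compartment of the revolving rack, about 85 mm from its axis, at first at the left or right under the hood. Blue, yellow and green pots of the same size stand in the other three.
- tray: Revolving wooden tray, 270 mm across; turns freely both ways, stays where left (1-2 N at a knob). Origin on its axis 12 mm above the bench, z up; pot floor 8 mm higher. Pots on its +-x, +-y axes; 12 mm high dividers on the diagonals, each ending 120 mm out in a black grip knob 22 mm across on a 10 mm stem: knob 30 mm high, middle 100 mm above the bench. Hub 36 mm wide, top 70 mm above bench.
- stand: Fixed stand with clear dust hood. Origin on the bench at the tray's axis, z up; its -x axis points out of the middle of the open front, roughly to the robot. Hood: flat clear roof with thin wooden frame, x -25 to +150 mm, y -158 to +158 mm, 135 to 141 mm above the bench, with clear side and back walls. All in front of x = -25 mm is open from above.
- coaster: Round cork coaster fixed flat on the bench, 110 mm in diameter and 5 mm thick. Origin at the centre of its underside, on the bench.
Mind the look-alikes: they are no part of the job. There is more than one size of the part that bears red_pot_center; the job needs the middle-sized.

How it is judged:
On the way:
1. the rack has been turned so that the red pot, standing in its own compartment, is within about 28 degrees of the middle of the open front (x of red_pot_center in the frame of tray between -0.035 and 0.035 m and (y of red_pot_center in the frame of tray above 0.06 m or y of red_pot_center in the frame of tray below -0.06 m) and z of red_pot_center in the frame of tray below 0.046 m and x of red_pot_center in the frame of stand below -0.07 m and y of red_pot_center in the frame of stand between -0.042 and 0.042 m and angle between red_pot_center's own z axis and vertical below 0.17 rad), for 0.2 s.
At the end, for the whole second after the job is handed in: The red pot stands upright (within 10 degrees) and still on the cork coaster, its centre within 30 mm of the coaster's centre (horizontal distance between red_pot_center and coaster below 0.03 m and height (world z) of red_pot_center between 0.029 and 0.041 m and angle between red_pot_center's own z axis and vertical below 0.17 rad and linear speed of red_pot below 0.02 m/s); the robot touches nothing.
It also fails if it takes over 51 s, if anything falls off the work surface, if the arm or the gripper's body presses on something with over 40 N, if the wrist force passes 120 N, or if a joint passes its speed limit or range.

### The arm

A 6-joint arm with a two-finger parallel gripper is mounted at the origin on the work surface. World frame = base frame: x ahead of the robot, y to its left, z up, the work surface at z = 0. Lengths are in m, angles in rad, forces in N, time in s.
With the tool pointing down it reaches from about 0.275 to 0.75 m from the base axis. Payload 10.2 kg.
Tool frame: the origin (TCP) lies midway between the tips of the shut fingers; the grasp point (between the pads) lies 19 mm behind it (env.hold_point_z is the distance from the TCP to the grasp point, in m); z points along the fingers, y is the line along which they close (so a half turn about z gives the same grasp; the last joint's range is limited). The gripper opens to 85 mm and grips with 20 to 120 N. Pads are 22 mm wide; open, the fingers measure 114 mm over their backs; the gripper's body (76 mm by 85 mm) begins 54 mm behind the grasp point. The pads swing forward as they close: fully open they stand 13 mm farther back than shut.
Start: joints at [-1.462, 0.313, 1.498, -0, 1.331, -0.223], TCP at [0.171, -0.496, 0.231] pointing down, gripper open.
Joint ranges: [-2.94, 2.94], [-0.97, 2.17], [0.19, 2.56], [-1.23, 4.37], [0.02, 3.11], [-2.88, 2.88]. Speed limits (rad/s): [2.39, 2.39, 3.01, 3.14, 3.14, 3.14].

### API

Orientations are given as a unit quaternion [x, y, z, w].
In Python, from bench import env, kinematics, monitor, eyes, job gives the robot as it stands. The module is installed in compiled form; this text tells all that it offers. Calls block until the motion is done:
- env.reach(position, orientation): joint-space move of the TCP to a pose.
- env.movel(position, velocity=0.15, frame=None, guard=None): straight line of the TCP; frame=None keeps the orientation; velocity is the mean speed in m/s. With guard (N) it stops when the force on the tool has changed by that much, and returns True; else False.
- env.set_joints(angles): joint-space move.
- env.release() and env.close_gripper(effort=None): open the fingers fully, or close them until they stop; effort is the grip in N (None keeps the last).
- env.hold(seconds).
- kinematics.ik(position, orientation): joint angles nearest the present ones, or None.
- monitor.sense(): the state.
- eyes.grab_frame(name): name is "scene" or "top"; returns a dict with "frame" (420x560x3 uint8, red, green, blue), "mtx" (3x3 intrinsics, pixels), "k1" (the pictures are not rectified: a ray, as slopes to the right and down, at radius r is drawn at 1 + k1 r^2 times it, then the intrinsics apply), "view" (4x4, takes a point from world to camera coordinates). Camera axes: x right, y down, z forward; pixel columns grow to the right and rows downward; lengths in m; the calibration is good to about 2 mm. A picture is of the moment at which its call begins. There is no depth.
A pose or a line that the arm cannot do raises env.MotionError and nothing moves.
- job.hand_in(): hands the job in; it is judged then, once.
The state is a dict: "clock": time; "joints": joint angles; "qvel": joint speeds; "joint_efforts": joint torques, N m; "position": TCP position; "ee_rot": TCP orientation; "contact_force": force on the tool from outside, world axes, zero at the start; "ft_torque": the same for the moment, N m; "finger_gap": opening from 0.0 (shut) to 1.0 (fully open); "gripper_force": force on a finger pad.
Only numpy, scipy, OpenCV 4.12 (cv2) and the standard library are available. Lean on these libraries where they do the work, as an engineer would, in place of code of your own. Each camera call takes 0.05 s, during which the arm holds its last target. There are 200 camera calls.

## Working session

There is one attempt and no reset: what is moved stays moved. The work goes in short steps, each a Python script; the robot and the scene stay as the last script left them, time stands still between calls to the robot, and variables do not carry over. Pictures are saved under pics/ and viewed, at most 10 in all, crops included, and the job is handed in when it is done.

```bash
mkdir -p pics; cat > h.py <<'E'
import numpy as np, cv2
from bench import env, kinematics, monitor, eyes, job
def snap(name, fn):
    d=eyes.grab_frame(name); cv2.imwrite(fn, d["frame"][:,:,::-1]); return d
def ray(d,uv):
    K=np.array(d["mtx"]); V=np.array(d["view"])
    p=np.array([(uv[0]-K[0,2])/K[0,0],(uv[1]-K[1,2])/K[1,1]]); q=p.copy()
    for _ in range(30): q=p/(1+d["k1"]*(q@q))
    R=V[:3,:3]; o=-R.T@V[:3,3]; return o, R.T@np.array([q[0],q[1],1])
def at(d,uv,z):
    o,r=ray(d,uv); return o+r*(z-o[2])/r[2]
E
python3 - <<'E'
from h import *
import pickle
o={}
for n in("scene","top"):
    d=snap(n,f"pics/{n}1.png"); o[n]=d
    print(n, -np.array(d["view"])[:3,:3].T@np.array(d["view"])[:3,3])
pickle.dump(o,open("a.pkl","wb")); s=monitor.sense(); print(s["clock"],s["ee_rot"])
E
```

```text
scene [6.05438543e-04 5.85449960e-01 1.19609576e+00]
top [0.44204058 0.09131879 1.14294574]
0.1 [ 9.86271784e-01  1.65129109e-01  3.94096949e-05 -5.86076026e-04]
```

View pics/scene1.png

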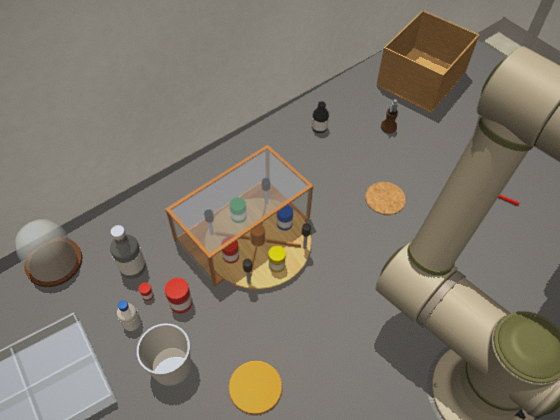

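View pics/top1.png

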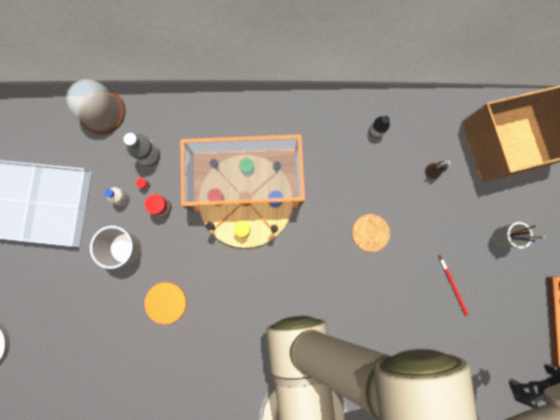

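The top view shows the rack at about (246,200). The red pot is at its left (216,196), with front knobs at (210,226) and (274,229) and the cork coaster at (371,233). The orange disc and the other red jars are look-alikes. I'll zoom in for pixel accuracy.

```bash
python3 - <<'E'
import cv2
a=cv2.imread("pics/top1.png")[125:255,170:400]
cv2.imwrite("pics/crop1.png",cv2.resize(a,None,fx=3.4,fy=3.4,interpolation=cv2.INTER_CUBIC))
E
```

```text
(no output)
```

View pics/crop1.png

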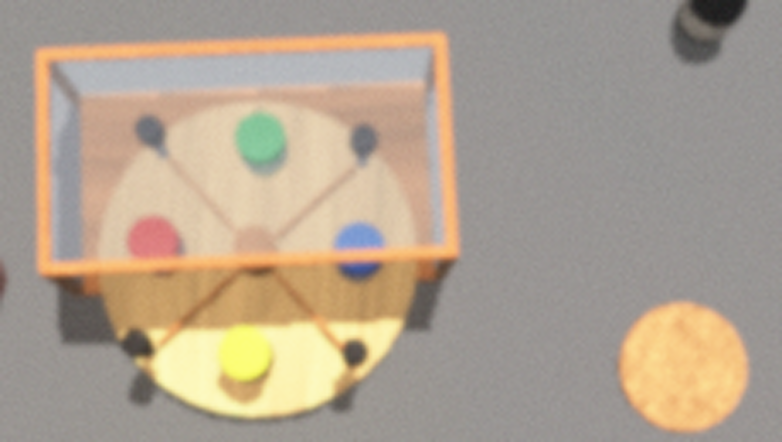

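The crop shows the knob tops at (150,129), (364,137), (136,343) and (355,351). The red pot cap is at (152,237) and the coaster at (684,367).

```bash
python3 - <<'E'
from h import *
import pickle
d=pickle.load(open("a.pkl","rb"))["top"]
P=lambda x,y,z: at(d,((x+.5)/3.4+169.5,(y+.5)/3.4+124.5),z)[:2]
kn=[P(*c,.115) for c in((136,343),(355,351),(364,137),(150,129))]
po=[P(*c,.08) for c in((152,237),(245,352),(359,246),(262,133))]
ho=[P(*c,.141) for c in((38,275),(460,258),(446,35),(37,50))]
co=P(684,367,.005)
c=np.mean(kn,0); cp=np.mean(po,0); print("c",c,cp,"co",co)
for l in(kn,po):
    for p in l: v=p-c; print(p.round(3),np.hypot(*v).round(4),np.degrees(np.arctan2(v[1],v[0])).round(1))
for p in ho: print("hood",p.round(4))
ho=np.array(ho); y=(ho[0]-ho[1]); y2=ho[3]-ho[2]; print(np.linalg.norm(y),np.linalg.norm(y2),[np.degrees(np.arctan2(-q[0],q[1])) for q in(y,y2)])
y=(y/np.linalg.norm(y)+y2/np.linalg.norm(y2)); y/=np.linalg.norm(y); x=np.array([y[1],-y[0]])
print("stand from hood",ho.mean(0)-x*.0625,"yaw",np.degrees(np.arctan2(x[1],x[0])))
E
```

```text
c [0.60749276 0.1617801 ] [0.61103525 0.1615757 ] co [ 0.51438311 -0.20214454]
[0.526 0.25 ] 0.1195 132.8
[0.52  0.081] 0.1188 -137.3
[0.689 0.074] 0.1195 -47.2
[0.695 0.242] 0.1187 42.7
[0.614 0.244] 0.0824 85.1
[0.522 0.168] 0.0857 175.6
[0.607 0.078] 0.0841 -90.1
[0.7   0.156] 0.0929 -3.3
hood [0.5755 0.3204]
hood [0.5888 0.0018]
hood [0.764  0.0107]
hood [0.7508 0.327 ]
0.3189232361465055 0.3166250822990474 [np.float64(2.383654114646848), np.float64(2.3869467629403482)]
stand from hood [0.60732187 0.16237757] yaw 2.3853004387935988
```

```bash
cat >> h.py <<'E'
from scipy.spatial.transform import Rotation as Rot
C=np.array([.6075,.162]); YAW=np.radians(2.4); COAST=np.array([.5144,-.2021])
def down(psi):  # tool z down, closing axis y at world angle psi
    y=np.array([np.cos(psi),np.sin(psi),0]); z=np.array([0,0,-1.]); x=np.cross(y,z)
    return Rot.from_matrix(np.c_[x,y,z]).as_quat()
def knob(th,z,flip=0,r=.1195): return [*(C+r*np.array([np.cos(th),np.sin(th)])),z], down(np.radians(270)+.7*(th-np.pi)+flip)
E
python3 - <<'E'
from h import *
for f in(0,np.pi):
    for t in(132.8,180,227.4):
        for z in(.25,.084):
            q=kinematics.ik(*knob(np.radians(t),z,f)); print(f,t,z,None if q is None else np.round(q,2))
E
```

```text
0 132.8 0.25 [ 0.24  0.43  1.28 -0.    1.43  2.39]
0 132.8 0.084 [ 0.24  0.59  1.49 -0.    1.06  2.39]
0 180 0.25 [ 0.09  0.28  1.5  -0.    1.37  1.66]
0 180 0.084 [ 0.09  0.46  1.71 -0.    0.97  1.66]
0 227.4 0.25 [-0.08  0.31  1.45 -0.    1.38  0.91]
0 227.4 0.084 [-0.08  0.49  1.66 -0.    0.99  0.91]
3.141592653589793 132.8 0.25 [ 0.24  0.43  1.28 -0.    1.43 -0.75]
3.141592653589793 132.8 0.084 [ 0.24  0.59  1.49 -0.    1.06 -0.75]
3.141592653589793 180 0.25 [ 0.09  0.28  1.5  -0.    1.37 -1.48]
3.141592653589793 180 0.084 [ 0.09  0.46  1.71 -0.    0.97 -1.48]
3.141592653589793 227.4 0.25 [-0.08  0.31  1.45 -0.    1.38 -2.23]
3.141592653589793 227.4 0.084 [-0.08  0.49  1.66 -0.    0.99 -2.23]
```

```bash
python3 - <<'E'
from h import *
f=np.pi; t0,t1=np.radians([132.8,227.4])
env.reach(*knob(t0,.25,f))
p,q=knob(t0,.084,f)
print("hit",env.movel(p,.12,guard=12))
env.close_gripper(30); s=monitor.sense(); print(s["clock"],s["finger_gap"],s["gripper_force"],s["position"])
if .15<s["finger_gap"]<.4:
    fm=0
    for t in np.linspace(t0,t1,13)[1:]:
        p,q=knob(t,.084,f); env.movel(p,.06,frame=q); fm=max(fm,np.abs(monitor.sense()["contact_force"]).max())
    s=monitor.sense(); print(s["clock"],s["finger_gap"],fm,s["contact_force"])
    env.release(); p,q=knob(t1,.25,f); env.movel(p,.15)
    env.reach([.45,-.2,.3],down(np.radians(90)))
snap("top","pics/top2.png"); snap("scene","pics/scene2.png")
a=cv2.imread("pics/top2.png")[125:255,170:400]
cv2.imwrite("pics/crop2.png",cv2.resize(a,None,fx=3.4,fy=3.4,interpolation=cv2.INTER_CUBIC))
print(monitor.sense()["clock"])
E
```

```text
hit False
5.1417 0.24995558998012263 29.36023324728012 [0.52634812 0.2497508  0.08417734]
10.2417 0.24674921995805807 7.139655449744821 [-3.70622117 -2.10825549  0.7112735 ]
13.3583
```

View pics/crop2.png

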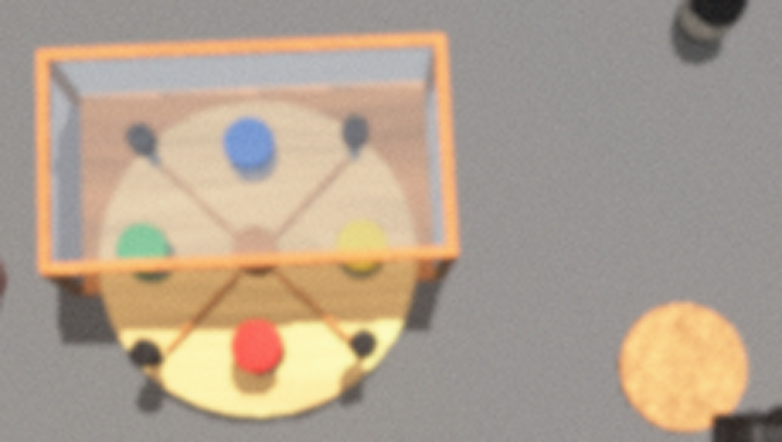

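The red pot is now at (257,346) in the crop, mid-front between the two front knobs. Next I measure it, grasp it across y and place it.

```bash
python3 - <<'E'
from h import *
import pickle
d=pickle.load(open("a.pkl","rb"))["top"]
p=at(d,((257.5)/3.4+169.5,(346.5)/3.4+124.5),.08)[:2]; v=p-C
print(p,np.hypot(*v),np.degrees(np.arctan2(v[1],v[0])))
assert .075<np.hypot(*v)<.095
q=down(np.pi/2+YAW)
env.reach([*p,.2],q)
print("hit",env.movel([*p,.039],.12,guard=12)); env.close_gripper(30)
s=monitor.sense(); print(s["clock"],s["finger_gap"],s["gripper_force"],s["position"])
if .4<s["finger_gap"]<.6:
    z=s["position"][2]
    env.movel([*p,.24],.15); print(monitor.sense()["finger_gap"])
    env.reach([*COAST,.2],q); env.movel([*COAST,.08],.15)
    print("down",env.movel([*COAST,z-.014],.05,guard=4)); print(monitor.sense()["position"],z)
    env.hold(.2); env.release(); env.movel([*COAST,.2],.12); env.reach([.35,-.3,.3],q); env.hold(.3)
snap("top","pics/top3.png"); snap("scene","pics/scene3.png")
print(monitor.sense()["clock"])
a=cv2.imread("pics/top3.png")[125:255,170:400]; b=cv2.imread("pics/scene3.png")[130:290,150:450]
cv2.imwrite("pics/crop3.png",np.vstack([cv2.resize(a,(690,290)),cv2.resize(b,(690,300))]))
E
```

```text
[0.52681454 0.15884241] 0.08074722224561715 -177.7588985143594
hit False
16.7417 0.4873299718403199 30.41885733604431 [0.52679891 0.158826   0.03898799]
0.48989358797182764
down False
[ 0.51459175 -0.20222047  0.02530235] 0.038987989892034294
25.375
```

View pics/crop3.png

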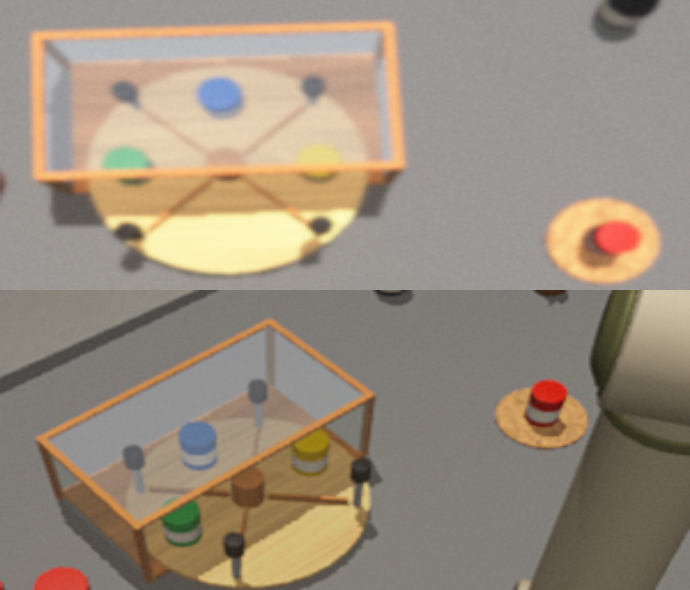

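The red pot stands upright on the coaster. Its cap at (617,237) against the coaster centre (604,240) is the offset that parallax alone would give, and the arm is clear.

```bash
python3 -c "
from h import *
print(job.hand_in())"
```

```text
the job is handed in; nothing more can be done
None
```

I turned the rack until the red pot stood mid-front, moved the pot onto the middle of the cork coaster, and handed the job in at about 25 s; the last pictures show it upright with the arm clear, but the hand-in returned no verdict.

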